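# Crack the crab claw and put it in the bowl

### The arm

A 6-joint arm with a two-finger parallel gripper is mounted at the origin on a cart in front of the work surface, level with it; the furniture and walls round the work are solid. World frame = base frame: x ahead of the robot, y to its left, z up, the work surface at z = 0. Lengths are in m, angles in rad, forces in N, time in s.
With the tool pointing down it reaches from about 0.35 to 0.85 m from the base axis. Payload 8.1 kg.
Tool frame: the origin (TCP) lies midway between the tips of the shut fingers; the grasp point (between the pads) lies 19 mm behind it; z points along the fingers, y is the direction in which the jaws open and shut (so a half turn about z gives the same grasp; the last joint's range is limited). The gripper opens to 93 mm and grips with 3 to 60 N. Pads are 15 mm wide; open, the fingers measure 128 mm over their backs; the gripper's body (75 mm by 188 mm) begins 65 mm behind the grasp point.
Start: joints at [1.02, 0.13, 1.488, -0, 1.523, -0.085], TCP at [0.269, 0.536, 0.219] pointing down, gripper open.
Joint ranges: [-2.96, 2.96], [-0.89, 2.26], [0.02, 2.5], [-1.34, 4.48], [0, 2.73], [-2.66, 2.66]. Speed limits (rad/s): [2.39, 2.39, 2.79, 3.14, 3.14, 3.14].

### API

Orientations are given as a rotation vector (axis times angle).
In Python, from plant import robot gives the robot as it stands. The module is installed in compiled form; this text tells all that it offers.
- The arm moves only by the shell command python3 -m pendant 'ROWS' [FORCE]. ROWS is JSON, a list of rows, each an object with "translation": the shift along the tool's x, y, z in mm, a list of three; "twist": the turn, a rotation vector about the tool's x, y, z in rad, a list of three; "grip": the opening, from -1 (shut) to 1 (fully open). A call has exactly 10 rows; each row shifts and turns the pose as measured when the row begins, along the tool's axes as they then stand; what a row does not reach is not made up. A row lasts 1/10 s, in which the tool goes at most 50 mm and 8.59 degrees, less where a joint would pass 70% of its speed; a pose out of reach is approached as far as the arm can. A call is refused whole if a number of a shift passes 50 or a number of a turn 0.15, either way. A call with a gripper value outside its range is refused whole. The fingers move at their own pace and stop on an object; FORCE is the grip in N (left out, the last holds). Time passes only in rows, so rows that do not move let the fingers close, or fill a call up. It gives the time, the measured TCP pose, the force and the opening at its end, in the units of the state.
- robot.read_state(): the state, without advancing time (a new reading comes with each control period).
- robot.read_camera(name): name is "side" or "top"; returns (picture, depth): 420x560x3 uint8, red, green, blue; 420x560 float32, m along the optical axis (not along the pixel's ray), 0 where there is no reading.
- robot.camera_info(name): a dict with "vertical_fov" (degrees; the focal length in pixels is half the picture's height over the tangent of half this angle, whatever the lens; pixels are square), "cx", "cy" (the principal point, pixels), "cam_to_world" (4x4, takes a point from camera to world coordinates). Camera axes: x right, y up, looking along -z (the intrinsics and any distortion apply to the point x, -y, -z); pixel columns grow to the right and rows downward; lengths in m; the calibration is good to about 2 mm. A picture is of the moment at which its call begins. camera_info takes no time and is no camera call.
- robot.close_job(): hands the job in, once; it reports no verdict.
The state is a dict: "t": time; "q": joint angles; "dq": joint speeds; "joint_torque": joint torques, N m; "tool_pos": TCP position; "orientation": TCP orientation; "force": force on the tool from outside, world axes, zero at the start; "wrist_torque": the same for the moment, N m; "opening": finger opening in m.
Only numpy, scipy, OpenCV 4.12 (cv2) and the standard library are available. Lean on these libraries where they do the work, as an engineer would, in place of code of your own. Each camera call takes 0.05 s, during which the arm holds its last target. There are 200 camera calls.

### The job

A crab claw stands knuckle-down in the jaws of the sloping cracker stand. Squeeze the cracker's two blue handles together until the shell gives way and stays dented, let the handles spring open again, then lift the claw out and lower it into the white bowl (do not drop it in from a height), leaving the bowl upright where it stands and the other things around undisturbed.

Things in the scene. Friction and masses are not known exactly. Their poses are not given: they have to be found in the camera images.
- cracker: Fixed lever cracker: wooden lectern stand, base 125 x 150 mm, board sloping up away from the robot at 35 degrees. Origin on the worktop below the seat; own z up, x away from the robot, y left (yaw varies). In its frame the slope is u = (cos35, 0, sin35), the board's outward normal (up, toward the robot) n = (-sin35, 0, cos35). Handles close along u: the hand must tilt 35 degrees to point along -n.
- squeeze (a point): Fixed point midway between the two blue grips, 100 mm right of the seat (own y = -100 mm), 25 mm from the board plane along n. Grips are bars 10 mm thick along u, 24 mm deep along n, from own y -45 to -140 mm; open they measure 62 mm over their outer faces, about 36 mm once the shell has given. Below them is only the worktop, 95 mm down (the board ends at own y -38 mm).
- seat (a point): Fixed point: the seat on the cracker's board, 75 mm above the origin, between two low steel cheeks, where the claw's lower end stands; axes as the cracker's.
- handle_near (a joint): Lower handle (nearer the robot), hinged at the left (own y = +55 mm), jaw at own y = 0, blue grip at the right. 0 when sprung open, grows as it is squeezed toward the other, to about 0.09 rad with the claw dented (limit 0.125). Return spring 2 to 3 N at the grip.
- handle_far (a joint): Upper handle (farther from the robot), mirror of the lower, joint likewise 0 to 0.125 rad. At the peak the handles resist with about 11 N each at the grips, then give suddenly; a grip of 20 to 55 N is right. They stop of themselves, so the claw cannot be overcrushed.
- claw_shell (a joint): How far the claw's dark-red hump (on its up-slope side) is pressed in: 0 whole; snaps in past 0.004 m and then stays in at about 0.008 m, showing pale flesh.
- claw_grip (a point): Middle of the pincers of the loose orange-red crab claw (103 mm long, about 160 g), 74 mm from its lower end along its length. Pincers (52 to 100 mm from the lower end): 18 mm thick along u, 40 mm wide along the cracker's y, clear above the jaws (tops 46 mm from the board). At the start the claw's length lies along n, this point's axes are the cracker's.
- claw_mid (a point): Middle of the same claw, 45 mm from its lower end. Its knuckle part (lower 52 mm) is 40 mm wide along u and 38 mm along the cracker's y.
- claw_foot (a point): Centre of the claw's lower end.
- claw: The same claw, with its origin at the centre of its lower end, axes as for claw_grip.
- bowl_mid (a point): Centre of the loose white bowl, half-way up: 33 mm above its underside. 152 mm across, 66 mm high, open at the top; inner floor 8 mm above the worktop, inside about 135 mm wide at the rim, 105 mm at the floor; 360 g. It stands left or right of the cracker.
- jam_jar: Bystander: jam jar with white lid, 72 mm across, 102 mm high, on the other side of the cracker from the bowl; origin at its underside.
- butter: Bystander: wrapped block of butter, 73 x 102 x 37 mm, right of and behind the cracker; origin at its underside.
- tumbler: Bystander: clear drinking glass, 80 mm across, 91 mm high, far right; origin at its underside.
- salt_shaker: Bystander: salt shaker, 44 mm across, 90 mm high, behind the cracker on the left; origin at its underside.
- fork: Bystander: steel table fork lying flat, 205 x 28 x 16 mm, right of and in front of the cracker; origin at its underside.
Mind the look-alikes: they are no part of the job. Of the things that look like the claw, the larger one is meant.

How it is judged:
On the way:
1. the shell has given way under the squeezed handles, with the claw still in its seat (value of joint claw_shell above 0.0055 m and value of joint each of handle_near, handle_far above 0.03 rad and distance between claw_foot and seat below 0.025 m), for 0.05 s.
At the end, for the whole second after the job is handed in: Shell hump stays pressed in more than 5.5 mm; both handles sprung open (under 0.02 rad); claw at rest in the bowl, its middle within 60 mm of the bowl centre from above and 8 to 75 mm high; bowl upright (0.1 rad) on the worktop within 60 mm of its start (value of joint claw_shell above 0.0055 m and value of joint each of handle_near, handle_far below 0.02 rad and horizontal distance between claw_mid and bowl_mid below 0.06 m and height (world z) of claw_mid between 0.008 and 0.075 m and angle between bowl_mid's own z axis and vertical below 0.1 rad and height (world z) of bowl_mid below 0.04 m and distance of bowl_mid from where it was at the start of the episode below 0.06 m and linear speed of claw below 0.03 m/s); the robot touches nothing.
It fails at once if the claw was dropped or flung (faster than 1.2 m/s) (linear speed of claw above 1.2 m/s).
It fails at once if a bystander (jam jar, butter, glass, salt shaker, fork) was moved more than 30 mm (distance of any of jam_jar, butter, tumbler, salt_shaker, fork from where it was at the start of the episode above 0.03 m).
It fails at once if the bowl was tipped (angle between bowl_mid's own z axis and vertical above 0.4 rad).
It also fails if it takes over 42 s, if anything falls off the work surface, if the arm or the gripper's body presses on something with over 40 N, if the wrist force passes 120 N, or if a joint passes its speed limit or range.

## Working session

There is one attempt and no reset: what is moved stays moved. The work goes in short steps, Python scripts to look and compute and a shell command to move; the robot and the scene stay as the last step left them, time stands still between calls to the robot, and variables do not carry over. Pictures are saved under pics/ and viewed, about 8 in all and at most 12, crops included, and the job is handed in when it is done.

```bash
mkdir -p pics; cat > h.py <<'E'
import numpy as np, cv2
from plant import robot
def cam(n):
    i=robot.camera_info(n); return i
def cloud(n):
    p,d=robot.read_camera(n); i=robot.camera_info(n)
    f=p.shape[0]/2/np.tan(np.radians(i["vertical_fov"])/2)
    v,u=np.mgrid[:p.shape[0],:p.shape[1]]
    P=np.stack([(u-i["cx"])/f*d,-(v-i["cy"])/f*d,-d],-1)
    T=np.array(i["cam_to_world"]); W=P@T[:3,:3].T+T[:3,3]; W[d==0]=np.nan
    return p,d,W
def save(n,p): cv2.imwrite("pics/"+n,p[:,:,::-1])
E
python3 - <<'E'
from h import *
for n in("top","side"):
    p,d,W=cloud(n); save(n+"0.png",p); np.savez(n+"0.npz",p=p,W=W); print(robot.camera_info(n),(d==0).mean())
print(robot.read_state())
E
```

```text
{'vertical_fov': 47.79584170024407, 'cx': 276.7070946135486, 'cy': 209.66729103158818, 'cam_to_world': array([[-0.35420929,  0.89337035, -0.27645109,  0.10408527],
       [-0.93516397, -0.33902065,  0.10263213,  0.14617851],
       [-0.00203412,  0.29488035,  0.95553202,  1.50216885],
       [ 0.        ,  0.        ,  0.        ,  1.        ]])} 0.003958333333333334
{'vertical_fov': 50.648943281362264, 'cx': 279.2408919275328, 'cy': 209.15051969351555, 'cam_to_world': array([[-0.94890581,  0.19074288, -0.25138601,  0.09998859],
       [-0.31480469, -0.6272688 ,  0.71234252,  1.1026054 ],
       [-0.02181233,  0.75508344,  0.65526576,  1.1477708 ],
       [ 0.        ,  0.        ,  0.        ,  1.        ]])} 0.016016156462585033
{'t': 0.1, 'q': array([ 1.01958898e+00,  1.31086681e-01,  1.48915964e+00, -3.84302284e-05,
        1.52301487e+00, -8.53916943e-02]), 'dq': array([ 0.00121472, -0.00198897, -0.00325003, -0.00055201, -0.00127091,
       -0.00114873]), 'joint_torque': array([ 1.44590438e-03, -5.61343002e+01, -4.93094051e+01,  7.70202535e-02,
        2.92001705e-02, -5.29712679e-05]), 'tool_pos': array([0.26920819, 0.53563757, 0.21769763]), 'orientation': array([-7.24988923e-01, -3.05629475e+00,  2.50776190e-03]), 'force': array([-0.17984987,  0.01782737,  0.14816868]), 'wrist_torque': array([-0.01705529,  0.05808542,  0.03170409]), 'opening': 0.09292605031693782}
```

View pics/top0.png

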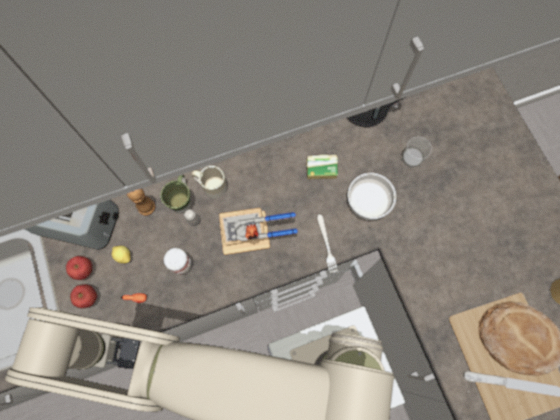

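View pics/side0.png

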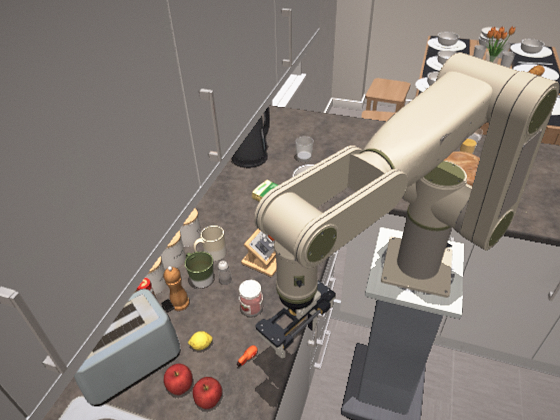

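Top view: the cracker is at about (247,231), its blue grips reach to (295,217/234), the claw is at (252,231) and the bowl at (371,197). The jar is at (178,260), the fork at (328,245) and the butter at (322,166). The arm hides the cracker in the side view.

```bash
python3 - <<'E'
from h import *
z=np.load("top0.npz");p=z["p"];W=z["W"]
save("crop0.png",cv2.resize(p[130:290,160:440],None,fx=2.8,fy=2.8,interpolation=cv2.INTER_CUBIC))
hsv=cv2.cvtColor(p,cv2.COLOR_RGB2HSV);H,S,V=[hsv[...,k].astype(int) for k in range(3)]
print("table z",[W[v,u].round(4) for v,u in((300,220),(190,270),(150,280),(260,290),(210,440))])
box=np.zeros(H.shape,bool)
def rep(n,m,x0,x1,y0,y1):
    b=np.zeros_like(m);b[y0:y1,x0:x1]=m[y0:y1,x0:x1];k,l,s,c=cv2.connectedComponentsWithStats(b.astype(np.uint8))
    for j in range(1,k):
        if s[j,4]>15:
            q=W[l==j];q=q[~np.isnan(q[:,0])];print(n,s[j],"med",np.median(q,0).round(4),"min",np.percentile(q,2,0).round(3),"max",np.percentile(q,98,0).round(3))
            if n=="blue":
                c0=q[:,:2].mean(0);w,vv=np.linalg.eigh(np.cov((q[:,:2]-c0).T));print("  dir",vv[:,1],np.degrees(np.arctan2(*vv[::-1,1])), "ext",np.percentile((q[:,:2]-c0)@vv[:,1],[1,99]),c0)
rep("blue",(H>105)&(H<130)&(S>120)&(V>50),200,310,190,260)
rep("red",((H<10)|(H>172))&(S>150),220,280,205,255)
rep("wood",(H>10)&(H<25)&(S>90)&(V>120),205,290,200,260)
m=(W[...,2]>0.05)&(W[...,2]<.09);rep("bowlrim",m,340,400,165,225)
m=(W[...,2]>0.02)&(W[...,2]<.12);rep("obj",m,150,450,130,290)
ys,xs=np.nonzero((W[...,2]>0.05)&(W[...,2]<.09)&(np.mgrid[:420,:560][1]>340)&(np.mgrid[:420,:560][1]<400)&(np.mgrid[:420,:560][0]>165)&(np.mgrid[:420,:560][0]<225))
q=W[ys,xs].astype(np.float32);print("bowl circ",cv2.minEnclosingCircle(q[:,:2].copy()))
E
```

```text
table z [array([0.3244, 0.2557, 0.0022]), array([ 6.112e-01, -1.850e-02,  5.000e-04]), array([ 0.7371, -0.1025, -0.0022]), array([ 0.366 ,  0.0045, -0.0038]), array([ 0.3455, -0.5203,  0.001 ])]
blue [266 213  29   7 112] med [ 0.4813 -0.0048  0.1205] min [ 0.469 -0.045  0.111] max [0.494 0.036 0.127]
  dir [0.20282848 0.97921428] 78.29759037256538 ext [-0.04307199  0.04294106] [ 0.48169614 -0.00442475]
blue [268 229  29   8 121] med [0.439  0.0045 0.0904] min [ 0.427 -0.036  0.002] max [0.453 0.046 0.097]
  dir [0.20540865 0.97867629] 78.14657800451508 ext [-0.04284053  0.04342284] [0.43913885 0.00476846]
red [246 226  12  12  84] med [0.4598 0.0935 0.1339] min [0.445 0.08  0.116] max [0.483 0.111 0.161]
wood [247 240  13   4  25] med [0.4602 0.0974 0.0177] min [0.455 0.078 0.014] max [0.466 0.113 0.051]
bowlrim [348 173  48  46 346] med [ 0.465  -0.3237  0.063 ] min [ 0.385 -0.382  0.051] max [ 0.532 -0.235  0.071]
obj [403 137  28  30 515] med [ 0.5502 -0.5201  0.06  ] min [ 0.509 -0.549  0.022] max [ 0.584 -0.473  0.094]
obj [306 155  32  23 655] med [ 0.6181 -0.2063  0.0368] min [ 0.577 -0.256  0.023] max [ 0.661 -0.155  0.044]
obj [191 166  35  31 558] med [0.7043 0.1578 0.0699] min [0.645 0.116 0.024] max [0.725 0.204 0.104]
obj [348 173  48  47 773] med [ 0.477  -0.3371  0.0456] min [ 0.386 -0.381  0.021] max [ 0.53  -0.236  0.07 ]
obj [160 174  39  52 780] med [0.6854 0.2652 0.0682] min [0.582 0.235 0.023] max [0.734 0.318 0.097]
obj [150 199   4  12  28] med [0.688  0.3639 0.0384] min [0.678 0.36  0.021] max [0.703 0.374 0.054]
obj [ 219  208   79   38 1394] med [0.4948 0.1082 0.0935] min [ 0.433 -0.03   0.043] max [0.553 0.177 0.119]
obj [164 248  27  27 537] med [0.4654 0.3323 0.1008] min [0.44  0.303 0.036] max [0.502 0.365 0.108]
bowl circ ((0.459221214056015, -0.30878645181655884), 0.07823830842971802)
```

View pics/crop0.png

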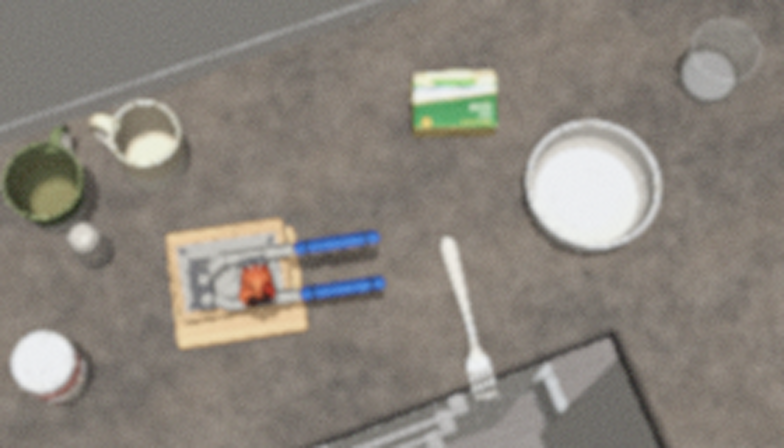

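```bash
cat >> h.py <<'E'
from scipy.spatial.transform import Rotation as Ro, Slerp
ex=np.array([.979,-.204,0]);ey=np.array([.204,.979,0]);ez=np.array([0,0,1.])
t=np.radians(35);u=np.cos(t)*ex+np.sin(t)*ez;nn=-np.sin(t)*ex+np.cos(t)*ez
RC=Ro.from_matrix(np.stack([ey,u,-nn],1))
seat=np.array([.4972,.087,.075]);sq=seat-.1*ey+.025*nn;cg=seat+.074*nn;bowl=np.array([.459,-.309,.033])
def plan(grasp,R,N):
    s=robot.read_state();p0=s["tool_pos"];R0=Ro.from_rotvec(s["orientation"])
    p1=grasp+.019*R.as_matrix()[:,2]
    tw=(R0.inv()*R).as_rotvec();print("shift now(mm)",(R0.inv().apply(p1-p0)*1000).round(1),"twist",tw.round(3),"grasp",(p0-.019*R0.as_matrix()[:,2]).round(4),"q",s["q"].round(2),"F",s["force"].round(1),"op",round(s["opening"],4),"t",round(s["t"],2))
    for k in range(N):
        Rk=R0*Ro.from_rotvec(tw*k/N);print((Rk.inv().apply((p1-p0)/N)*1000).round(0),(tw/N).round(3))
E
python3 -c "
from h import *
print(sq,cg)
plan(sq+.13*nn,RC,20)"
```

```text
[ 0.46276172 -0.00797476  0.0954788 ] [0.45564668 0.09565871 0.13561725]
shift now(mm) [-355.6 -415.1   31.9] twist [-0.521 -0.399  1.267] grasp [0.2692 0.5357 0.2367] q [ 1.02  0.13  1.49 -0.    1.52 -0.09] F [-0.2  0.   0.1] op 0.0929 t 0.1
[-18. -21.   2.] [-0.026 -0.02   0.063]
[-19. -20.   1.] [-0.026 -0.02   0.063]
[-20. -18.   1.] [-0.026 -0.02   0.063]
[-21. -17.   1.] [-0.026 -0.02   0.063]
[-22. -16.   1.] [-0.026 -0.02   0.063]
[-23. -14.   1.] [-0.026 -0.02   0.063]
[-24. -13.   1.] [-0.026 -0.02   0.063]
[-25. -11.   2.] [-0.026 -0.02   0.063]
[-25. -10.   2.] [-0.026 -0.02   0.063]
[-26.  -8.   2.] [-0.026 -0.02   0.063]
[-26.  -7.   2.] [-0.026 -0.02   0.063]
[-27.  -5.   3.] [-0.026 -0.02   0.063]
[-27.  -3.   3.] [-0.026 -0.02   0.063]
[-27.  -2.   4.] [-0.026 -0.02   0.063]
[-27.  -0.   4.] [-0.026 -0.02   0.063]
[-27.   1.   5.] [-0.026 -0.02   0.063]
[-27.   3.   5.] [-0.026 -0.02   0.063]
[-26.   4.   6.] [-0.026 -0.02   0.063]
[-26.   6.   7.] [-0.026 -0.02   0.063]
[-25.   7.   7.] [-0.026 -0.02   0.063]
```

```bash
python3 -m pendant '[{"translation":[-18,-21,-2],"twist":[-0.026,-0.02,0.063],"grip":1},{"translation":[-19,-20,-2],"twist":[-0.026,-0.02,0.063],"grip":1},{"translation":[-20,-18,-2],"twist":[-0.026,-0.02,0.063],"grip":1},{"translation":[-21,-17,-2],"twist":[-0.026,-0.02,0.063],"grip":1},{"translation":[-22,-16,-2],"twist":[-0.026,-0.02,0.063],"grip":1},{"translation":[-23,-14,-2],"twist":[-0.026,-0.02,0.063],"grip":1},{"translation":[-24,-13,-1],"twist":[-0.026,-0.02,0.063],"grip":1},{"translation":[-25,-11,0],"twist":[-0.026,-0.02,0.063],"grip":1},{"translation":[-25,-10,0],"twist":[-0.026,-0.02,0.063],"grip":1},{"translation":[-26,-8,0],"twist":[-0.026,-0.02,0.063],"grip":1}]' 40
python3 -c "
from h import *
plan(sq+.13*nn,RC,10)"
```

```text
t: 1.1
tool_pos: [0.3286, 0.2604, 0.2235]
orientation: [1.526, 2.43, 0.287]
force: [1.4, -1.1, 0.1]
opening: 0.0929
shift now(mm) [-256.2  -59.6   50.3] twist [-0.259 -0.186  0.62 ] grasp [0.3226 0.2598 0.2415] q [ 0.72 -0.69  2.19 -0.19  1.38  0.28] F [ 1.4 -1.1  0.1] op 0.0929 t 1.1
[-26.  -6.   5.] [-0.026 -0.019  0.062]
[-26.  -5.   5.] [-0.026 -0.019  0.062]
[-26.  -3.   6.] [-0.026 -0.019  0.062]
[-26.  -2.   6.] [-0.026 -0.019  0.062]
[-26.  -0.   7.] [-0.026 -0.019  0.062]
[-26.   1.   7.] [-0.026 -0.019  0.062]
[-26.   3.   8.] [-0.026 -0.019  0.062]
[-25.   4.   8.] [-0.026 -0.019  0.062]
[-25.   5.   9.] [-0.026 -0.019  0.062]
[-24.   7.   9.] [-0.026 -0.019  0.062]
```

```bash
python3 -m pendant '[{"translation":[-26,-6,5],"twist":[-0.026,-0.019,0.062],"grip":1},{"translation":[-26,-5,5],"twist":[-0.026,-0.019,0.062],"grip":1},{"translation":[-26,-3,6],"twist":[-0.026,-0.019,0.062],"grip":1},{"translation":[-26,-2,6],"twist":[-0.026,-0.019,0.062],"grip":1},{"translation":[-26,0,7],"twist":[-0.026,-0.019,0.062],"grip":1},{"translation":[-26,1,7],"twist":[-0.026,-0.019,0.062],"grip":1},{"translation":[-26,3,8],"twist":[-0.026,-0.019,0.062],"grip":1},{"translation":[-25,4,12],"twist":[-0.026,-0.019,0.062],"grip":1},{"translation":[-25,5,15],"twist":[-0.026,-0.019,0.062],"grip":1},{"translation":[-24,7,15],"twist":[-0.026,-0.019,0.062],"grip":1}]'
python3 -c "
from h import *
plan(sq+.06*nn,RC,5)
p,d,W=cloud('side');save('s1.png',cv2.resize(p[180:330,200:360],None,fx=4,fy=4,interpolation=cv2.INTER_CUBIC))
z=np.savez('side1.npz',p=p,W=W)"
```

```text
t: 2.1
tool_pos: [0.4533, 0.0228, 0.166]
orientation: [2.062, 1.624, 0.438]
force: [1.0, 0.5, 0.1]
opening: 0.0931
shift now(mm) [-26.9 -26.5  28.2] twist [-0.031  0.059 -0.013] grasp [0.4433 0.026  0.1819] q [ 0.14 -0.89  2.48 -0.28  1.04  0.45] F [1.  0.5 0.1] op 0.0931 t 2.1
[-5. -5.  6.] [-0.006  0.012 -0.003]
[-5. -5.  6.] [-0.006  0.012 -0.003]
[-5. -5.  5.] [-0.006  0.012 -0.003]
[-6. -5.  5.] [-0.006  0.012 -0.003]
[-6. -5.  5.] [-0.006  0.012 -0.003]
```

View pics/s1.png

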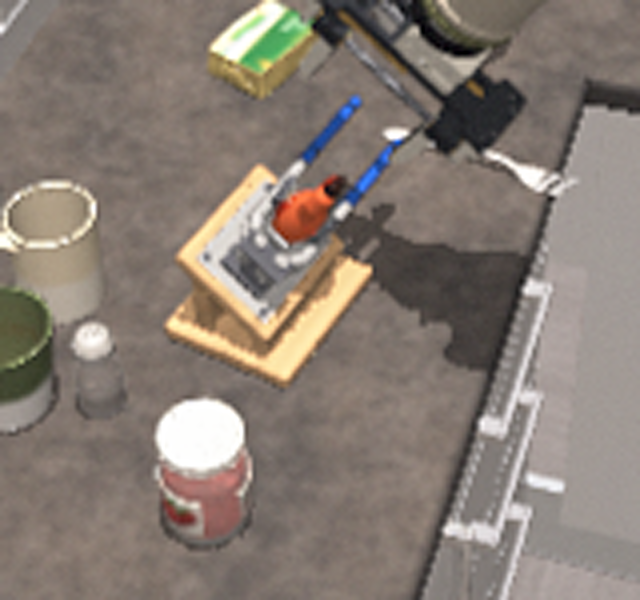

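```bash
python3 - <<'E'
from h import *
for f in("side1","top0"):
    z=np.load(f+".npz");p=z["p"];W=z["W"]
    hsv=cv2.cvtColor(p,cv2.COLOR_RGB2HSV);H,S,V=[hsv[...,k].astype(int) for k in range(3)]
    def loc(q): return np.stack([(q-seat)@a*1000 for a in(u,ey,nn)],-1)
    for n,m in(("blue",(H>105)&(H<130)&(S>120)&(V>50)),("red",((H<10)|(H>172))&(S>150))):
        k,l,s,c=cv2.connectedComponentsWithStats(m.astype(np.uint8))
        for j in range(1,k):
            if s[j,4]<15: continue
            q=loc(W[l==j]);q=q[~np.isnan(q[:,0])]
            if len(q)<10 or abs(np.median(q,0)).max()>180: continue
            print(f,n,s[j],"u,y,n med",np.median(q,0).round(1),np.percentile(q,5,0).round(1),np.percentile(q,95,0).round(1))
            if n=="blue":print("  slope u/y",np.polyfit(q[:,1],q[:,0],1).round(3))
E
```

```text
side1 blue [276 204  14  17  52] u,y,n med [ 26.1 -96.1  36.3] [  19.  -242.3 -109.6] [ 29.4 -52.9  42.1]
  slope u/y [ 0.04  29.897]
side1 blue [286 215  15  16  49] u,y,n med [-25.7 -88.2  35.3] [ -30.7 -137.1   18.1] [-23.8 -54.8  39.7]
  slope u/y [ 2.4000e-02 -2.4383e+01]
side1 red [268 224  16  16 134] u,y,n med [ 0.3 10.7 49.8] [-14.3  -8.8  17.7] [12.2 17.5 89.9]
top0 blue [266 213  29   7 112] u,y,n med [ 29.2 -92.9  36.1] [  23.2 -131.1   25.6] [ 32.5 -54.3  41.8]
  slope u/y [1.0000e-02 2.9257e+01]
top0 blue [268 229  29   8 121] u,y,n med [-24.5 -92.1  36.5] [ -60.9 -131.7  -39.2] [-20.7 -52.3  40.5]
  slope u/y [  0.025 -24.729]
top0 red [246 226  12  12  84] u,y,n med [ 6.1 -0.7 68.8] [ -0.5 -13.2  45.7] [13.8 12.8 97.9]
```

Both views agree that the grips are centred on u ≈ 0, with their faces at n ≈ 36 mm. I'll move to the pose in front of them.

```bash
python3 -m pendant '[{"translation":[-5,-5,6],"twist":[-0.006,0.012,-0.003],"grip":1},{"translation":[-5,-5,6],"twist":[-0.006,0.012,-0.003],"grip":1},{"translation":[-5,-5,5],"twist":[-0.006,0.012,-0.003],"grip":1},{"translation":[-6,-5,5],"twist":[-0.006,0.012,-0.003],"grip":1},{"translation":[-6,-5,5],"twist":[-0.006,0.012,-0.003],"grip":1},{"translation":[0,0,0],"twist":[0,0,0],"grip":1},{"translation":[0,0,0],"twist":[0,0,0],"grip":1},{"translation":[0,0,0],"twist":[0,0,0],"grip":1},{"translation":[0,0,0],"twist":[0,0,0],"grip":1},{"translation":[0,0,0],"twist":[0,0,0],"grip":1}]'
python3 -c "
from h import *
plan(sq+.003*nn,RC,6)"
```

```text
t: 3.15
tool_pos: [0.4634, -0.0021, 0.1514]
orientation: [2.064, 1.662, 0.477]
force: [0.3, -0.6, -0.3]
opening: 0.093
shift now(mm) [ -5.1 -29.1  63.5] twist [-0.039  0.015 -0.005] grasp [4.534e-01 3.000e-04 1.674e-01] q [-0.02 -0.89  2.5  -0.14  0.98  0.24] F [ 0.3 -0.6 -0.3] op 0.093 t 3.15
[-1. -5. 11.] [-0.007  0.003 -0.001]
[-1. -5. 11.] [-0.007  0.003 -0.001]
[-1. -5. 11.] [-0.007  0.003 -0.001]
[-1. -5. 10.] [-0.007  0.003 -0.001]
[-1. -5. 10.] [-0.007  0.003 -0.001]
[-1. -5. 10.] [-0.007  0.003 -0.001]
```

```bash
python3 -m pendant '[{"translation":[0,0,10],"twist":[-0.007,0.003,-0.001],"grip":1},{"translation":[-1,0,10],"twist":[-0.007,0.003,-0.001],"grip":1},{"translation":[-1,0,9],"twist":[-0.007,0.003,-0.001],"grip":1},{"translation":[-1,-8,0],"twist":[-0.007,0.003,-0.001],"grip":1},{"translation":[-1,-8,0],"twist":[-0.007,0.003,-0.001],"grip":1},{"translation":[-1,-7,0],"twist":[-0.007,0.003,-0.001],"grip":1},{"translation":[0,-6,0],"twist":[0,0,0],"grip":1},{"translation":[0,0,0],"twist":[0,0,0],"grip":1},{"translation":[0,0,0],"twist":[0,0,0],"grip":1},{"translation":[0,0,0],"twist":[0,0,0],"grip":1}]'
python3 -c "
from h import *
plan(sq+.003*nn,RC,6)"
```

```text
t: 4.15
tool_pos: [0.4834, 0.0012, 0.1245]
orientation: [2.046, 1.668, 0.496]
force: [0.0, -0.5, -0.6]
opening: 0.0927
shift now(mm) [-12.9 -31.   30.1] twist [-0.025  0.005  0.004] grasp [0.4732 0.0034 0.1403] q [-0.02 -0.78  2.5  -0.14  0.85  0.24] F [ 0.  -0.5 -0.6] op 0.0927 t 4.15
[-2. -5.  5.] [-0.004  0.001  0.001]
[-2. -5.  5.] [-0.004  0.001  0.001]
[-2. -5.  5.] [-0.004  0.001  0.001]
[-2. -5.  5.] [-0.004  0.001  0.001]
[-2. -5.  5.] [-0.004  0.001  0.001]
[-2. -5.  5.] [-0.004  0.001  0.001]
```

```bash
cat > kin.py <<'E'
from h import *
from scipy.optimize import least_squares
Q=[[1.01958898,.131086681,1.48915964,-3.8e-5,1.52301487,-.0853917],[.72,-.69,2.19,-.19,1.38,.28],[.14,-.89,2.48,-.28,1.04,.45],[-.02,-.89,2.5,-.14,.98,.24]]
P=[[.26920819,.53563757,.21769763],[.3286,.2604,.2235],[.4533,.0228,.166],[.4634,-.0021,.1514]]
s=robot.read_state();Q.append(s["q"]);P.append(s["tool_pos"])
def cols(q):
    A=Ro.from_euler("z",q[0]).as_matrix();B=A@Ro.from_euler("y",q[1]).as_matrix();C=B@Ro.from_euler("y",q[2]).as_matrix()
    D=C@Ro.from_euler("ZYZ",[q[3],q[4],q[5]]).as_matrix()
    return np.stack([A[:,0],A[:,2],B[:,2],C[:,0],C[:,2],D[:,2]],1),D
E
python3 - <<'E'
from kin import *
A=np.vstack([cols(q)[0] for q in Q]);w=np.repeat([5,1,1,1,5],3)
x,r,k,sv=np.linalg.lstsq(A*w[:,None],np.ravel(P)*w,rcond=None);print("a h L1 e L2 Lt",x.round(3),k,sv.round(3));print((A@x-np.ravel(P)).round(4))
R=Ro.from_rotvec(s["orientation"]).as_matrix();print((cols(s["q"])[1].T@R).round(3))
E
```

```text
a h L1 e L2 Lt [ 0.135 -0.284  0.148 -0.341  0.427 -0.035] 6 [14.238 10.296  2.973  0.583  0.273  0.155]
[ 0.0438 -0.0265 -0.0015 -0.0067  0.0304  0.0093 -0.0221  0.0463  0.0044
 -0.0214 -0.0027  0.0105  0.0004 -0.0072  0.0005]
[[ 0. -1. -0.]
 [ 1.  0.  0.]
 [-0.  0.  1.]]
```

```bash
cat >> kin.py <<'E'
def full(q):
    c,D=cols(q);A=Ro.from_euler("z",q[0]).as_matrix();E=A@Ro.from_euler("y",q[1]+q[2]).as_matrix()@Ro.from_euler("ZY",[q[3],q[4]]).as_matrix()
    return np.hstack([c,A[:,1:2],E[:,0:1]]),D
E
python3 - <<'E'
from kin import *
for sel in([0,1,2,3,4,5,6],[0,1,2,4,5,6],[0,1,2,3,4,5,6,7]):
  A=np.vstack([full(q)[0] for q in Q])[:,sel];w=np.repeat([5,1,1,1,5],3)
  x,r,k,sv=np.linalg.lstsq(A*w[:,None],np.ravel(P)*w,rcond=None);print(sel,x.round(3),sv.round(3),(A@x-np.ravel(P)).round(4))
E
```

```text
[0, 1, 2, 3, 4, 5, 6] [-0.008  0.333  0.369  0.073  0.562  0.38   0.051] [14.238 10.296  7.289  2.97   0.463  0.272  0.14 ] [-0.0001 -0.      0.0002  0.0001  0.0023  0.0004 -0.0005  0.0013 -0.0034
 -0.0004  0.0001 -0.002   0.0001 -0.0002 -0.    ]
[0, 1, 2, 4, 5, 6] [0.008 0.245 0.364 0.543 0.361 0.05 ] [12.892  9.617  7.286  2.443  0.425  0.256] [ 0.0008 -0.0008  0.0006 -0.0087 -0.0022 -0.0014 -0.0078  0.0037 -0.0047
 -0.0064  0.0013 -0.0028  0.0011  0.0007 -0.0003]
[0, 1, 2, 3, 4, 5, 6, 7] [-0.024  0.332  0.371  0.07   0.574  0.383  0.051 -0.003] [14.242 12.473  7.294  2.97   1.822  0.449  0.151  0.128] [-0.0001  0.0001 -0.0001 -0.0003  0.0014  0.0022 -0.0009  0.001  -0.002
 -0.0007 -0.     -0.0007  0.     -0.0002  0.0001]
```

```bash
cat >> kin.py <<'E'
sel=[0,1,2,3,4,5,6];_A=np.vstack([full(q)[0] for q in Q])[:,sel];_w=np.repeat([5,1,1,1,5],3)
X=np.linalg.lstsq(_A*_w[:,None],np.ravel(P)*_w,rcond=None)[0]
def ik(grasp,R,q0=None):
    M=R.as_matrix();p=grasp+.019*M[:,2];q0=s["q"] if q0 is None else q0
    Rt=M@np.array([[0,1,0],[-1,0,0],[0,0,1.]])  # D = R*K^T
    def f(q):
        c,D=full(q);return np.r_[(c[:,sel]@X-p)*5,(Ro.from_matrix(D.T@Rt)).as_rotvec()]
    r=least_squares(f,q0);return r.x.round(2),np.linalg.norm(r.fun).round(4)
E
python3 - <<'E'
from kin import *
c,D=full(s["q"]);print((D.T@Ro.from_rotvec(s["orientation"]).as_matrix()).round(2))
for ph in(0,15,25,35,-25):
  for de in(0,8):
    R=Ro.from_rotvec(np.radians(ph)*u)*Ro.from_rotvec(np.radians(de)*ey)*RC
    print(ph,de,R.as_matrix()[:,2].round(2),ik(sq,R),ik(sq+.04*nn,R),ik(cg,R),ik(cg+.06*nn,R))
E
```

```text
[[ 0. -1. -0.]
 [ 1.  0.  0.]
 [-0.  0.  1.]]
0 0 [ 0.56 -0.12 -0.82] (array([-0.07, -0.8 ,  2.6 , -0.12,  0.74,  0.2 ]), np.float64(0.0)) (array([-0.05, -1.02,  2.64, -0.11,  0.91,  0.19]), np.float64(0.0)) (array([ 0.32, -0.73,  2.49, -0.38,  0.88,  0.7 ]), np.float64(0.0)) (array([ 0.39, -0.93,  2.5 , -0.37,  1.08,  0.69]), np.float64(0.0))
0 8 [ 0.44 -0.09 -0.89] (array([-0.09, -0.63,  2.46, -0.07,  0.85,  0.15]), np.float64(0.0)) (array([-0.08, -0.8 ,  2.49, -0.07,  0.98,  0.15]), np.float64(0.0)) (array([ 0.25, -0.61,  2.37, -0.25,  0.97,  0.56]), np.float64(0.0)) (array([ 0.31, -0.79,  2.38, -0.25,  1.14,  0.57]), np.float64(0.0))
15 0 [ 0.6   0.14 -0.79] (array([-0.44, -0.83,  2.63,  0.52,  0.86, -0.56]), np.float64(0.0)) (array([-0.46, -1.07,  2.68,  0.47,  1.05, -0.47]), np.float64(0.0)) (array([-0.03, -0.98,  2.63,  0.21,  0.86,  0.01]), np.float64(0.0)) (array([ 0.  , -1.25,  2.66,  0.16,  1.1 ,  0.1 ]), np.float64(0.0))
15 8 [ 0.48  0.16 -0.86] (array([-0.4 , -0.64,  2.48,  0.43,  0.93, -0.49]), np.float64(0.0)) (array([-0.42, -0.82,  2.52,  0.4 ,  1.07, -0.44]), np.floa
[... 1255 characters left out ...]
, -0.75]), np.float64(0.0)) (array([-0.47, -0.89,  2.53,  0.72,  1.33, -0.62]), np.float64(0.0))
-25 0 [ 0.42 -0.52 -0.74] (array([ 0.38, -0.28,  2.33, -0.85,  1.03,  1.16]), np.float64(0.0)) (array([ 0.42, -0.42,  2.36, -0.8 ,  1.12,  1.1 ]), np.float64(0.0)) (array([ 0.63, -0.18,  2.16, -0.79,  1.23,  1.28]), np.float64(0.0)) (array([ 0.69, -0.32,  2.18, -0.75,  1.36,  1.23]), np.float64(0.0))
-25 8 [ 0.31 -0.49 -0.82] (array([ 0.32, -0.23,  2.23, -0.69,  1.08,  1.01]), np.float64(0.0)) (array([ 0.35, -0.35,  2.27, -0.66,  1.17,  0.97]), np.float64(0.0)) (array([ 0.55, -0.15,  2.08, -0.65,  1.27,  1.14]), np.float64(0.0)) (array([ 0.61, -0.28,  2.1 , -0.63,  1.4 ,  1.12]), np.float64(0.0))
```

```bash
cat >> kin.py <<'E'
RS=Ro.from_rotvec(np.radians(-20)*u)*Ro.from_rotvec(np.radians(3)*ey)*RC; zs=RS.as_matrix()[:,2]
sq2=sq-.008*ey+.002*nn
E
python3 - <<'E'
from kin import *
print(RS.as_matrix()[:,2]@np.c_[u,ey,nn])
for g in(sq2,sq2-.04*zs,sq2-.1*zs,cg,cg-.08*zs):print(ik(g,RS))
plan(sq2-.05*zs,RS,10)
E
```

```text
[-0.05232508 -0.34156763 -0.93841051]
(array([ 0.28, -0.4 ,  2.37, -0.71,  0.96,  0.96]), np.float64(0.0))
(array([ 0.34, -0.49,  2.37, -0.68,  1.07,  0.94]), np.float64(0.0))
(array([ 0.45, -0.6 ,  2.35, -0.65,  1.24,  0.94]), np.float64(0.0))
(array([ 0.56, -0.27,  2.2 , -0.7 ,  1.17,  1.15]), np.float64(0.0))
(array([ 0.68, -0.37,  2.15, -0.66,  1.36,  1.15]), np.float64(0.0))
shift now(mm) [-10.6 -30.5 -17. ] twist [ 0.028 -0.344  0.017] grasp [0.4732 0.0034 0.1403] q [-0.02 -0.78  2.5  -0.14  0.85  0.24] F [ 0.  -0.5 -0.6] op 0.0927 t 4.15
[-1. -3. -2.] [ 0.003 -0.034  0.002]
[-1. -3. -2.] [ 0.003 -0.034  0.002]
[-1. -3. -2.] [ 0.003 -0.034  0.002]
[-1. -3. -2.] [ 0.003 -0.034  0.002]
[-1. -3. -2.] [ 0.003 -0.034  0.002]
[-1. -3. -1.] [ 0.003 -0.034  0.002]
[-1. -3. -1.] [ 0.003 -0.034  0.002]
[-1. -3. -1.] [ 0.003 -0.034  0.002]
[-2. -3. -1.] [ 0.003 -0.034  0.002]
[-2. -3. -1.] [ 0.003 -0.034  0.002]
```

The upright -n pose hits the elbow limit, but leaning the hand 20° left about u is reachable and keeps the jaws along u.

```bash
python3 -m pendant '[{"translation":[-1,0,-6],"twist":[0.003,-0.035,0.002],"grip":1},{"translation":[-1,-3,-5],"twist":[0.003,-0.035,0.002],"grip":1},{"translation":[-1,-3,-3],"twist":[0.003,-0.035,0.002],"grip":1},{"translation":[-1,-4,-2],"twist":[0.003,-0.035,0.002],"grip":1},{"translation":[-1,-4,-1],"twist":[0.003,-0.035,0.002],"grip":1},{"translation":[-1,-4,0],"twist":[0.003,-0.035,0.002],"grip":1},{"translation":[-1,-4,0],"twist":[0.003,-0.034,0.002],"grip":1},{"translation":[-1,-4,0],"twist":[0.003,-0.034,0.002],"grip":1},{"translation":[-2,-4,0],"twist":[0.003,-0.034,0.002],"grip":1},{"translation":[-1,0,0],"twist":[0.003,-0.034,0.002],"grip":1}]'
python3 -c "
from kin import *
plan(sq2,RS,1)"
```

```text
t: 5.15
tool_pos: [0.4452, -0.0026, 0.1253]
orientation: [2.033, 1.44, 0.103]
force: [-0.9, -0.6, 0.4]
opening: 0.0933
shift now(mm) [ 3.  -0.4 53.3] twist [ 0.     0.016 -0.009] grasp [0.4374 0.006  0.1404] q [ 0.37 -0.52  2.37 -0.68  1.12  0.96] F [-0.9 -0.6  0.4] op 0.0933 t 5.15
[ 3. -0. 53.] [ 0.     0.016 -0.009]
```

Aligned. Next I go in 53 mm, then close.

```bash
python3 -m pendant '[{"translation":[1,0,8],"twist":[0,0.004,-0.002],"grip":1},{"translation":[1,0,8],"twist":[0,0.004,-0.002],"grip":1},{"translation":[1,0,8],"twist":[0,0.004,-0.002],"grip":1},{"translation":[0,0,8],"twist":[0,0.004,-0.002],"grip":1},{"translation":[0,0,8],"twist":[0,0,0],"grip":1},{"translation":[0,0,7],"twist":[0,0,0],"grip":1},{"translation":[0,0,6],"twist":[0,0,0],"grip":1},{"translation":[0,0,0],"twist":[0,0,0],"grip":1},{"translation":[0,0,0],"twist":[0,0,0],"grip":1},{"translation":[0,0,0],"twist":[0,0,0],"grip":1}]' 40
python3 -c "
from kin import *
plan(sq2,RS,1)
p,d,W=cloud('side');save('s2.png',cv2.resize(p[180:300,230:350],None,fx=5,fy=5,interpolation=cv2.INTER_CUBIC))"
```

```text
t: 6.15
tool_pos: [0.4697, -0.0261, 0.0771]
orientation: [2.032, 1.46, 0.117]
force: [0.4, 0.0, -0.6]
opening: 0.0931
shift now(mm) [-0.1  0.7 -5.5] twist [-0.002 -0.002 -0.   ] grasp [ 0.4618 -0.0178  0.0924] q [ 0.26 -0.4   2.38 -0.71  0.95  0.95] F [ 0.4  0.  -0.6] op 0.0931 t 6.15
[-0.  1. -6.] [-0.002 -0.002 -0.   ]
```

View pics/s2.png

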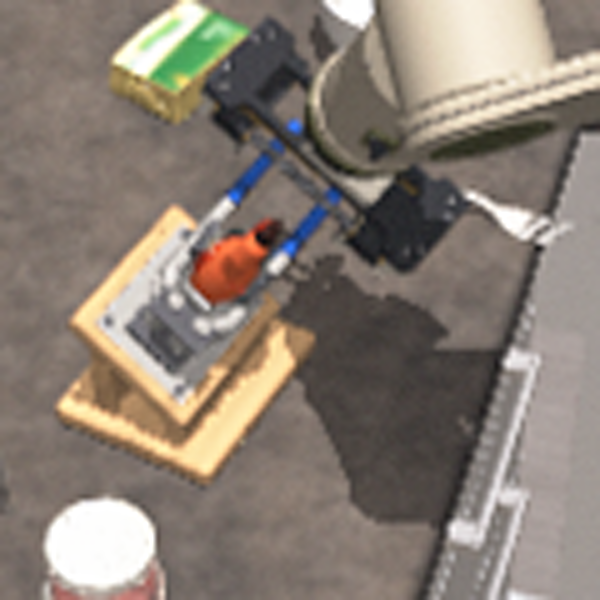

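Both blue grips (about (260,160) and (315,210) in the crop) lie between the open fingers, and the claw at (235,260) is clear. Closing.

```bash
python3 -m pendant '[{"translation":[0,1,-4],"twist":[0,0,0],"grip":0.4},{"translation":[0,0,0],"twist":[0,0,0],"grip":0},{"translation":[0,0,0],"twist":[0,0,0],"grip":-1},{"translation":[0,0,0],"twist":[0,0,0],"grip":-1},{"translation":[0,0,0],"twist":[0,0,0],"grip":-1},{"translation":[0,0,0],"twist":[0,0,0],"grip":-1},{"translation":[0,0,0],"twist":[0,0,0],"grip":-1},{"translation":[0,0,0],"twist":[0,0,0],"grip":-1},{"translation":[0,0,0],"twist":[0,0,0],"grip":-1},{"translation":[0,0,0],"twist":[0,0,0],"grip":-1}]' 40
python3 -c "
from kin import *
plan(sq2,RS,1)
p,d,W=cloud('side');save('s3.png',cv2.resize(p[180:300,230:350],None,fx=5,fy=5,interpolation=cv2.INTER_CUBIC))"
```

```text
t: 7.2
tool_pos: [0.4657, -0.0242, 0.0798]
orientation: [2.036, 1.461, 0.111]
force: [-3.3, 0.9, 1.6]
opening: 0.033
shift now(mm) [ 0.5  2.9 -1. ] twist [-0.007 -0.     0.   ] grasp [ 0.4579 -0.016   0.095 ] q [ 0.27 -0.41  2.39 -0.7   0.96  0.95] F [-3.3  0.9  1.6] op 0.033 t 7.2
[ 1.  3. -1.] [-0.007 -0.     0.   ]
```

View pics/s3.png

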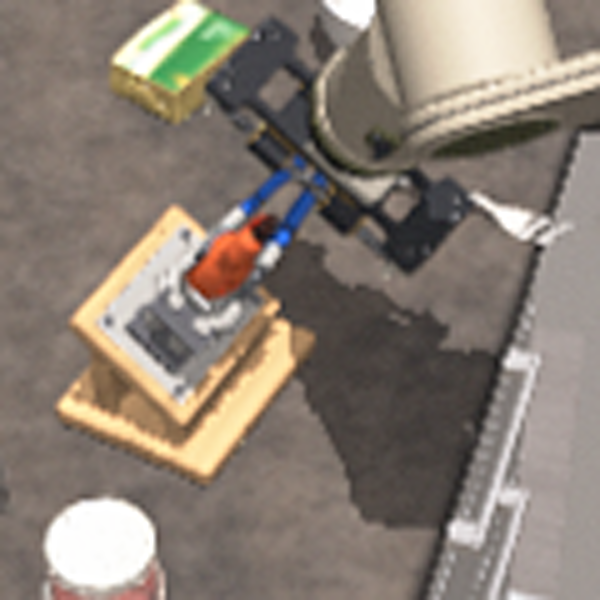

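The grips are down to 33 mm, so the shell has given way. Opening and backing off.

```bash
python3 -m pendant '[{"translation":[0,0,0],"twist":[0,0,0],"grip":1},{"translation":[0,0,0],"twist":[0,0,0],"grip":1},{"translation":[0,2,0],"twist":[0,0,0],"grip":1},{"translation":[0,0,0],"twist":[0,0,0],"grip":1},{"translation":[0,0,-10],"twist":[0,0,0],"grip":1},{"translation":[0,0,-15],"twist":[0,0,0],"grip":1},{"translation":[0,0,-25],"twist":[0,0,0],"grip":1},{"translation":[0,0,-30],"twist":[0,0,0],"grip":1},{"translation":[0,0,-30],"twist":[0,0,0],"grip":1},{"translation":[0,0,-20],"twist":[0,0,0],"grip":1}]'
python3 -c "
from kin import *
p,d,W=cloud('side');save('s4.png',cv2.resize(p[180:300,230:350],None,fx=5,fy=5,interpolation=cv2.INTER_CUBIC))
hsv=cv2.cvtColor(p,cv2.COLOR_RGB2HSV);H,S,V=[hsv[...,k].astype(int) for k in range(3)]
for n,m in(('blue',(H>105)&(H<130)&(S>120)&(V>50)),('red',((H<10)|(H>172))&(S>150))):
    k,l,s_,c=cv2.connectedComponentsWithStats(m.astype(np.uint8))
    for j in range(1,k):
        if s_[j,4]<15: continue
        q=np.stack([(W[l==j]-seat)@a*1000 for a in(u,ey,nn)],-1);q=q[~np.isnan(q[:,0])]
        if len(q)>9 and abs(np.median(q,0)).max()<180:print(n,np.median(q,0).round(1),np.percentile(q,5,0).round(1),np.percentile(q,95,0).round(1))
        if n=='red' and len(q)>9 and abs(np.median(q,0)).max()<180:
            h=q[q[:,2]>58];print('pincer',len(h),np.median(h,0).round(1),np.percentile(h,[5,95],0).round(1))
plan(cg-.08*zs,RS,5)
"
```

```text
t: 8.25
tool_pos: [0.4105, 0.0328, 0.1893]
orientation: [2.038, 1.461, 0.107]
force: [0.3, 0.9, -0.0]
opening: 0.0927
blue [ 25.4 -99.9  36.6] [  19.4 -236.2 -108.2] [ 29.2 -53.5  39.8]
blue [-26.7 -97.8  36.3] [ -31.7 -141.5   10.2] [-23.5 -50.5  41.4]
red [-0.3 10.8 50.6] [-13.8 -12.3  17.6] [11.5 17.4 89.7]
pincer 52 [-2.2 12.9 78.8] [[-11.3 -14.2  60.6]
 [  3.9  17.7  96.3]]
shift now(mm) [ 87.2  -5.5 -24.1] twist [-0.008 -0.001 -0.002] grasp [0.4034 0.0422 0.2074] q [ 0.5  -0.65  2.32 -0.63  1.34  0.93] F [0.8 0.3 3.4] op 0.0932 t 8.3
[17. -1. -5.] [-0.002 -0.    -0.   ]
[17. -1. -5.] [-0.002 -0.    -0.   ]
[17. -1. -5.] [-0.002 -0.    -0.   ]
[17. -1. -5.] [-0.002 -0.    -0.   ]
[17. -1. -5.] [-0.002 -0.    -0.   ]
```

View pics/s4.png

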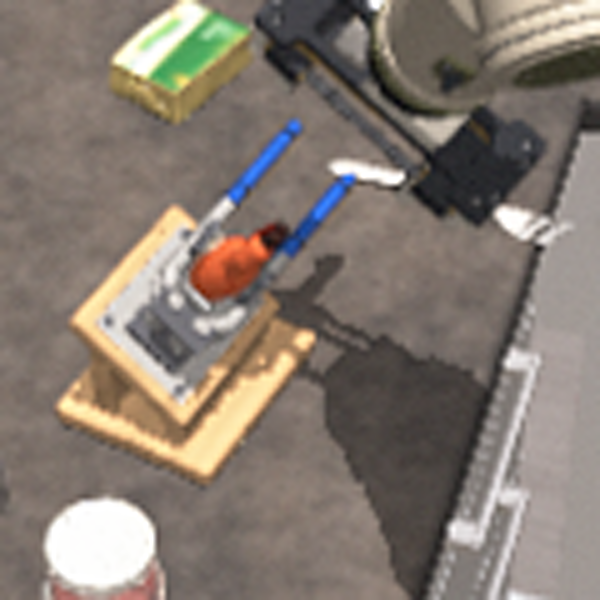

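Both handles have sprung back (u = ±26 mm) and the claw at (235,260) still stands in its seat. Next I move over to the claw.

```bash
python3 -m pendant '[{"translation":[5,0,-18],"twist":[-0.001,0,0],"grip":1},{"translation":[14,-1,-10],"twist":[-0.001,0,0],"grip":1},{"translation":[17,-1,0],"twist":[-0.002,0,0],"grip":1},{"translation":[17,-1,0],"twist":[-0.002,0,0],"grip":1},{"translation":[17,-1,0],"twist":[-0.002,0,0],"grip":1},{"translation":[17,-1,0],"twist":[0,0,0],"grip":1},{"translation":[0,0,0],"twist":[0,0,0],"grip":1},{"translation":[0,0,0],"twist":[0,0,0],"grip":1},{"translation":[0,0,0],"twist":[0,0,0],"grip":1},{"translation":[0,0,0],"twist":[0,0,0],"grip":1}]' 30
python3 -c "
from kin import *
plan(cg,RS,1)"
```

```text
t: 9.3
tool_pos: [0.4299, 0.1278, 0.1928]
orientation: [2.031, 1.456, 0.129]
force: [0.1, 0.6, -0.4]
opening: 0.0928
shift now(mm) [-3.  -3.6 89.3] twist [ 0.006 -0.007 -0.005] grasp [0.4218 0.1359 0.2079] q [ 0.69 -0.38  2.15 -0.66  1.37  1.15] F [ 0.1  0.6 -0.4] op 0.0928 t 9.3
[-3. -4. 89.] [ 0.006 -0.007 -0.005]
```

```bash
python3 -m pendant '[{"translation":[-1,-1,12],"twist":[0.002,-0.002,-0.002],"grip":1},{"translation":[-1,-1,12],"twist":[0.002,-0.002,-0.002],"grip":1},{"translation":[-1,-1,12],"twist":[0.002,-0.002,-0.001],"grip":1},{"translation":[0,0,12],"twist":[0,0,0],"grip":1},{"translation":[0,0,12],"twist":[0,0,0],"grip":1},{"translation":[0,0,12],"twist":[0,0,0],"grip":1},{"translation":[0,0,8],"twist":[0,0,0],"grip":1},{"translation":[0,0,4],"twist":[0,0,0],"grip":1},{"translation":[0,0,0],"twist":[0,0,0],"grip":1},{"translation":[0,0,0],"twist":[0,0,0],"grip":1}]' 30
python3 -c "
from kin import *
plan(cg,RS,1)
p,d,W=cloud('side');save('s5.png',cv2.resize(p[180:300,230:350],None,fx=5,fy=5,interpolation=cv2.INTER_CUBIC))"
```

```text
t: 10.3
tool_pos: [0.4619, 0.0816, 0.1166]
orientation: [2.034, 1.457, 0.109]
force: [0.2, -0.1, 0.9]
opening: 0.0931
shift now(mm) [ 4.6  2.3 -4.9] twist [-0.005  0.004 -0.001] grasp [0.4541 0.0899 0.1318] q [ 0.55 -0.29  2.22 -0.69  1.16  1.14] F [ 0.2 -0.1  0.9] op 0.0931 t 10.3
[ 5.  2. -5.] [-0.005  0.004 -0.001]
```

View pics/s5.png

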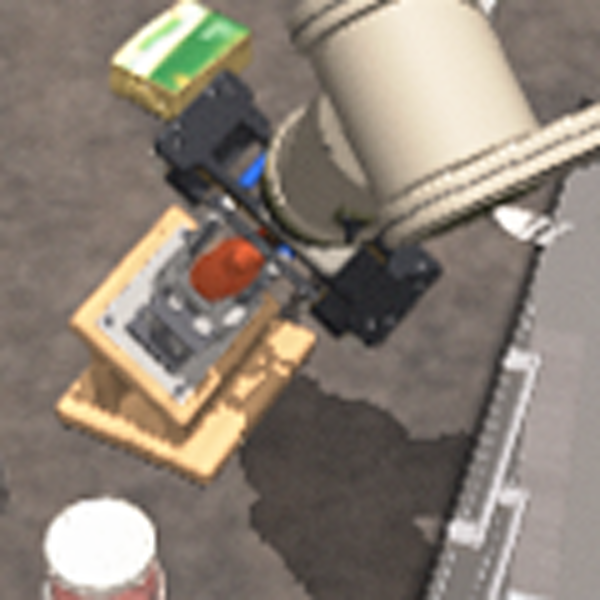

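The claw (230,265) sits between the fingers. A 5 mm trim, then grip.

```bash
python3 -m pendant '[{"translation":[5,2,-5],"twist":[-0.005,0.004,0],"grip":0.6},{"translation":[0,0,0],"twist":[0,0,0],"grip":0.2},{"translation":[0,0,0],"twist":[0,0,0],"grip":-1},{"translation":[0,0,0],"twist":[0,0,0],"grip":-1},{"translation":[0,0,0],"twist":[0,0,0],"grip":-1},{"translation":[0,0,0],"twist":[0,0,0],"grip":-1},{"translation":[0,0,0],"twist":[0,0,0],"grip":-1},{"translation":[0,0,0],"twist":[0,0,0],"grip":-1},{"translation":[0,0,0],"twist":[0,0,0],"grip":-1},{"translation":[0,0,0],"twist":[0,0,0],"grip":-1}]' 30
cat >> kin.py <<'E'
def RF(th): return Ro.from_rotvec(np.radians(th)*ex)*Ro.from_rotvec(np.radians(35)*ey)*RS
def claw(th): return np.cos(np.radians(th))*ez-np.sin(np.radians(th))*ey
E
python3 - <<'E'
from kin import *
print(RS.inv().apply(nn))
plan(cg,RS,1)
foot=np.array([bowl[0],bowl[1],0])+.03*ey+np.array([0,0,.024])
g=foot+.074*claw(45);print("g",g)
q=s["q"]
for h in(.0,.05,.15):print(h,ik(g+h*ez,RF(45),[-.9,.2,1.8,0,1.1,0]),ik(g+h*ez,RF(45),[-.6,-.1,1.9,.4,1.1,-.5]))
print(ik(cg+.09*nn,RS)); print((RS.inv()*RF(45)).as_rotvec())
E
```

```text
t: 11.35
tool_pos: [0.4644, 0.09, 0.1226]
orientation: [2.029, 1.459, 0.122]
force: [-1.4, 0.3, 8.2]
opening: 0.0181
[-0.34202962 -0.04919563 -0.93841051]
shift now(mm) [-2.  -1.4  2.5] twist [ 0.003 -0.004 -0.001] grasp [0.4564 0.0982 0.1377] q [ 0.56 -0.29  2.21 -0.7   1.17  1.15] F [-1.4  0.3  8.2] op 0.0181 t 11.35
[-2. -1.  2.] [ 0.003 -0.004 -0.001]
g [ 0.45444552 -0.33085706  0.0763259 ]
0.0 (array([-0.91,  0.44,  1.49,  0.29,  1.55, -0.77]), np.float64(0.0)) (array([-0.91,  0.44,  1.49,  0.29,  1.55, -0.77]), np.float64(0.0))
0.05 (array([-0.91,  0.38,  1.46,  0.29,  1.63, -0.75]), np.float64(0.0)) (array([-0.91,  0.38,  1.46,  0.29,  1.63, -0.75]), np.float64(0.0))
0.15 (array([-0.91,  0.3 ,  1.38,  0.3 ,  1.79, -0.7 ]), np.float64(0.0)) (array([-0.91,  0.3 ,  1.38,  0.3 ,  1.79, -0.7 ]), np.float64(0.0))
(array([ 0.66, -0.49,  2.22, -0.66,  1.38,  1.1 ]), np.float64(0.0))
[ 0.6258522   0.76073295 -0.01251532]
```

Gripped at 18.1 mm. Lifting along n.

```bash
python3 -m pendant '[{"translation":[-2,0,-5],"twist":[0,0,0],"grip":-1},{"translation":[-3,0,-8],"twist":[0,0,0],"grip":-1},{"translation":[-3,-1,-10],"twist":[0,0,0],"grip":-1},{"translation":[-4,0,-10],"twist":[0,0,0],"grip":-1},{"translation":[-4,-1,-11],"twist":[0,0,0],"grip":-1},{"translation":[-4,0,-11],"twist":[0,0,0],"grip":-1},{"translation":[-4,-1,-11],"twist":[0,0,0],"grip":-1},{"translation":[-4,0,-11],"twist":[0,0,0],"grip":-1},{"translation":[-4,-1,-11],"twist":[0,0,0],"grip":-1},{"translation":[-4,0,-11],"twist":[0,0,0],"grip":-1}]' 30
python3 - <<'E'
from kin import *
foot=np.array([bowl[0],bowl[1],0])+.03*ey+np.array([0,0,.024]); g=foot+.074*claw(45)
plan(g+.16*ez,RF(45),20)
E
```

```text
t: 12.35
tool_pos: [0.3978, 0.1025, 0.2147]
orientation: [2.033, 1.462, 0.118]
force: [0.2, -0.6, -1.7]
opening: 0.0178
shift now(mm) [-354.4  131.1  203.6] twist [ 0.623  0.757 -0.012] grasp [0.39   0.1107 0.2299] q [ 0.69 -0.54  2.21 -0.64  1.44  1.09] F [ 0.2 -0.6 -1.7] op 0.0178 t 12.35
[-18.   7.  10.] [ 0.031  0.038 -0.001]
[-18.   7.   9.] [ 0.031  0.038 -0.001]
[-18.   7.   8.] [ 0.031  0.038 -0.001]
[-19.   7.   7.] [ 0.031  0.038 -0.001]
[-19.   8.   7.] [ 0.031  0.038 -0.001]
[-19.   8.   6.] [ 0.031  0.038 -0.001]
[-19.   8.   5.] [ 0.031  0.038 -0.001]
[-20.   8.   4.] [ 0.031  0.038 -0.001]
[-20.   8.   3.] [ 0.031  0.038 -0.001]
[-20.   8.   2.] [ 0.031  0.038 -0.001]
[-20.   8.   1.] [ 0.031  0.038 -0.001]
[-20.   8.  -0.] [ 0.031  0.038 -0.001]
[-20.   8.  -1.] [ 0.031  0.038 -0.001]
[-20.   8.  -2.] [ 0.031  0.038 -0.001]
[-20.   8.  -3.] [ 0.031  0.038 -0.001]
[-20.   8.  -4.] [ 0.031  0.038 -0.001]
[-19.   8.  -5.] [ 0.031  0.038 -0.001]
[-19.   7.  -6.] [ 0.031  0.038 -0.001]
[-19.   7.  -7.] [ 0.031  0.038 -0.001]
[-19.   7.  -8.] [ 0.031  0.038 -0.001]
```

The claw is held: the force reads −1.7 N, about its weight. Carrying it to the bowl.

```bash
python3 -m pendant '[{"translation":[-18,7,5],"twist":[0.031,0.038,-0.001],"grip":-1},{"translation":[-18,7,4],"twist":[0.031,0.038,-0.001],"grip":-1},{"translation":[-18,7,3],"twist":[0.031,0.038,-0.001],"grip":-1},{"translation":[-19,7,2],"twist":[0.031,0.038,-0.001],"grip":-1},{"translation":[-19,8,3],"twist":[0.031,0.038,-0.001],"grip":-1},{"translation":[-19,8,4],"twist":[0.031,0.038,-0.001],"grip":-1},{"translation":[-19,8,4],"twist":[0.031,0.038,-0.001],"grip":-1},{"translation":[-20,8,3],"twist":[0.031,0.038,-0.001],"grip":-1},{"translation":[-20,8,3],"twist":[0.031,0.038,-0.001],"grip":-1},{"translation":[-20,8,2],"twist":[0.031,0.038,-0.001],"grip":-1}]' 30
python3 - <<'E'
from kin import *
foot=np.array([bowl[0],bowl[1],0])+.03*ey+np.array([0,0,.024]); g=foot+.074*claw(45)
plan(g+.12*ez,RF(45),10)
E
```

```text
t: 13.35
tool_pos: [0.413, -0.0959, 0.2451]
orientation: [2.33, 1.861, 0.329]
force: [0.3, 0.1, -2.2]
opening: 0.0176
shift now(mm) [-217.6   74.5   68.6] twist [0.299 0.354 0.028] grasp [ 0.4081 -0.0964  0.2634] q [-0.48 -0.66  2.12  0.14  1.46 -0.25] F [ 0.3  0.1 -2.2] op 0.0176 t 13.35
[-22.   7.   7.] [0.03  0.035 0.003]
[-22.   8.   6.] [0.03  0.035 0.003]
[-22.   8.   5.] [0.03  0.035 0.003]
[-22.   8.   4.] [0.03  0.035 0.003]
[-22.   8.   3.] [0.03  0.035 0.003]
[-22.   8.   2.] [0.03  0.035 0.003]
[-22.   9.   1.] [0.03  0.035 0.003]
[-22.   9.  -0.] [0.03  0.035 0.003]
[-22.   9.  -1.] [0.03  0.035 0.003]
[-22.   9.  -2.] [0.03  0.035 0.003]
```

```bash
python3 -m pendant '[{"translation":[-22,7,4],"twist":[0.03,0.035,0.003],"grip":-1},{"translation":[-22,8,4],"twist":[0.03,0.035,0.003],"grip":-1},{"translation":[-22,8,4],"twist":[0.03,0.035,0.003],"grip":-1},{"translation":[-22,8,4],"twist":[0.03,0.035,0.003],"grip":-1},{"translation":[-22,8,3],"twist":[0.03,0.035,0.003],"grip":-1},{"translation":[-22,8,2],"twist":[0.03,0.035,0.003],"grip":-1},{"translation":[-22,9,1],"twist":[0.03,0.035,0.003],"grip":-1},{"translation":[-22,9,0],"twist":[0.03,0.035,0.003],"grip":-1},{"translation":[-22,9,0],"twist":[0.03,0.035,0.003],"grip":-1},{"translation":[-20,9,0],"twist":[0.03,0.035,0.003],"grip":-1}]' 30
python3 - <<'E'
from kin import *
foot=np.array([bowl[0],bowl[1],0])+.03*ey+np.array([0,0,.024]); g=foot+.074*claw(45)
plan(g+.08*ez,RF(45),8)
p,d,W=cloud('top');save('t6.png',cv2.resize(p[130:280,290:440],None,fx=4,fy=4,interpolation=cv2.INTER_CUBIC))
p,d,W=cloud('side');save('s6.png',p)
E
```

```text
t: 14.35
tool_pos: [0.4563, -0.3187, 0.1865]
orientation: [-2.13, -1.781, -0.442]
force: [0.8, 0.4, -0.7]
opening: 0.018
shift now(mm) [-24.5   2.   40.7] twist [-0.011 -0.016  0.013] grasp [ 0.4558 -0.3271  0.2036] q [-0.9   0.33  1.39  0.3   1.77 -0.72] F [ 0.8  0.4 -0.7] op 0.018 t 14.35
[-3.  0.  5.] [-0.001 -0.002  0.002]
[-3.  0.  5.] [-0.001 -0.002  0.002]
[-3.  0.  5.] [-0.001 -0.002  0.002]
[-3.  0.  5.] [-0.001 -0.002  0.002]
[-3.  0.  5.] [-0.001 -0.002  0.002]
[-3.  0.  5.] [-0.001 -0.002  0.002]
[-3.  0.  5.] [-0.001 -0.002  0.002]
[-3.  0.  5.] [-0.001 -0.002  0.002]
```

View pics/t6.png

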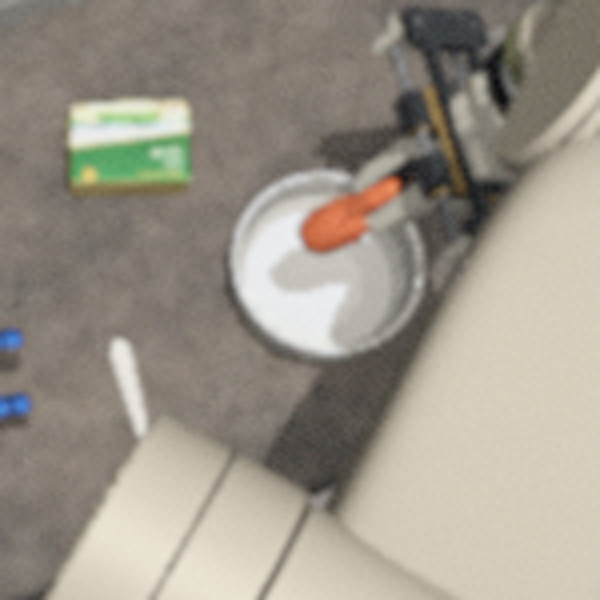

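The claw hangs over the bowl, with its foot at about (325,235) in the crop, on the left, and its pincers to the right. Lowering.

```bash
python3 -m pendant '[{"translation":[-3,0,6],"twist":[-0.001,-0.002,0.002],"grip":-1},{"translation":[-5,0,10],"twist":[-0.002,-0.003,0.002],"grip":-1},{"translation":[-6,0,11],"twist":[-0.002,-0.003,0.002],"grip":-1},{"translation":[-6,0,11],"twist":[-0.002,-0.002,0.002],"grip":-1},{"translation":[-6,0,11],"twist":[-0.002,-0.002,0.002],"grip":-1},{"translation":[-6,0,10],"twist":[-0.001,-0.002,0.002],"grip":-1},{"translation":[-5,0,9],"twist":[0,0,0],"grip":-1},{"translation":[-4,0,7],"twist":[0,0,0],"grip":-1},{"translation":[-3,0,5],"twist":[0,0,0],"grip":-1},{"translation":[0,0,0],"twist":[0,0,0],"grip":-1}]' 30
python3 - <<'E'
from kin import *
foot=np.array([bowl[0],bowl[1],0])+.03*ey+np.array([0,0,.024]); g=foot+.074*claw(45)
plan(g,RF(45),1);print(RF(45).inv().apply([0,0,-1]))
E
```

```text
t: 15.45
tool_pos: [0.4492, -0.3193, 0.087]
orientation: [-2.152, -1.777, -0.433]
force: [0.4, 0.5, -2.8]
opening: 0.0174
shift now(mm) [-13.9   7.9  23.9] twist [-0.004 -0.002  0.003] grasp [ 0.4485 -0.3274  0.1042] q [-0.91  0.39  1.5   0.29  1.59 -0.76] F [ 0.4  0.5 -2.8] op 0.0174 t 15.45
[-14.   8.  24.] [-0.004 -0.002  0.003]
[-0.4226325   0.04744312  0.90505852]
```

```bash
python3 -m pendant '[{"translation":[-2,2,4],"twist":[0,0,0],"grip":-1},{"translation":[-2,2,4],"twist":[0,0,0],"grip":-1},{"translation":[-2,2,4],"twist":[0,0,0],"grip":-1},{"translation":[-2,2,4],"twist":[0,0,0],"grip":-1},{"translation":[-2,1,3],"twist":[0,0,0],"grip":-1},{"translation":[-1,0,2],"twist":[0,0,0],"grip":-1},{"translation":[-1,0,2],"twist":[0,0,0],"grip":-1},{"translation":[0,0,0],"twist":[0,0,0],"grip":-1},{"translation":[0,0,0],"twist":[0,0,0],"grip":-1},{"translation":[0,0,0],"twist":[0,0,0],"grip":-1}]' 30
python3 - <<'E'
from kin import *
foot=np.array([bowl[0],bowl[1],0])+.03*ey+np.array([0,0,.024]); g=foot+.074*claw(45)
plan(g,RF(45),1)
p,d,W=cloud('top');save('t7.png',cv2.resize(p[130:280,290:440],None,fx=4,fy=4,interpolation=cv2.INTER_CUBIC))
E
```

```text
t: 16.45
tool_pos: [0.4584, -0.3231, 0.06]
orientation: [-2.154, -1.779, -0.434]
force: [0.1, 0.1, -1.5]
opening: 0.0178
shift now(mm) [-0.6 -3.2  0.8] twist [-0.001 -0.     0.003] grasp [ 0.4577 -0.3312  0.0772] q [-0.9   0.44  1.48  0.29  1.55 -0.77] F [ 0.1  0.1 -1.5] op 0.0178 t 16.45
[-1. -3.  1.] [-0.001 -0.     0.003]
```

View pics/t7.png

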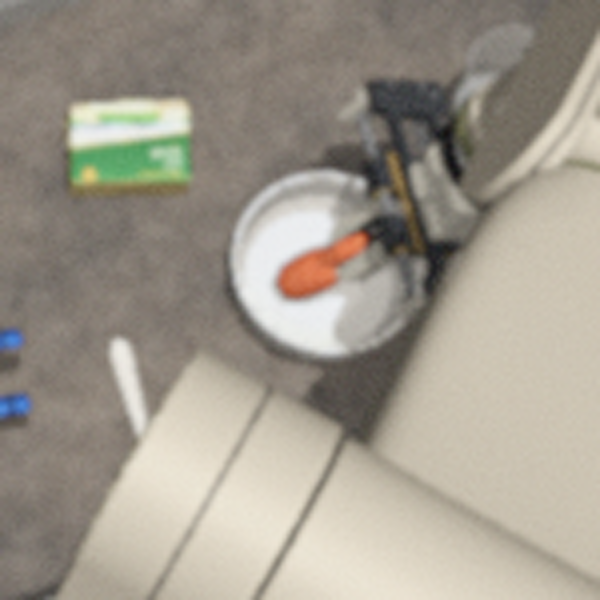

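The claw is inside the bowl, with its foot at (300,280) and a clear gap to the walls. A few mm more to feel for contact.

```bash
python3 -m pendant '[{"translation":[0,-1,1],"twist":[0,0,0],"grip":-1},{"translation":[-1,-1,1],"twist":[0,0,0],"grip":-1},{"translation":[0,0,1],"twist":[0,0,0],"grip":-1},{"translation":[0,0,1],"twist":[0,0,0],"grip":-1},{"translation":[-1,0,1],"twist":[0,0,0],"grip":-1},{"translation":[0,0,0],"twist":[0,0,0],"grip":-1},{"translation":[0,0,0],"twist":[0,0,0],"grip":-1},{"translation":[0,0,0],"twist":[0,0,0],"grip":-1},{"translation":[0,0,0],"twist":[0,0,0],"grip":-1},{"translation":[0,0,0],"twist":[0,0,0],"grip":-1}]' 30
```

```text
t: 17.5
tool_pos: [0.4578, -0.3231, 0.0595]
orientation: [-2.155, -1.783, -0.439]
force: [0.7, 0.2, 1.0]
opening: 0.0178
```

Contact felt: Fz rose from −1.5 to +1.0 N. Opening gently, just enough to release, then backing out along the tool axis.

```bash
python3 -m pendant '[{"translation":[0,0,0],"twist":[0,0,0],"grip":-0.55},{"translation":[0,0,0],"twist":[0,0,0],"grip":-0.45},{"translation":[0,0,0],"twist":[0,0,0],"grip":-0.35},{"translation":[0,0,0],"twist":[0,0,0],"grip":-0.2},{"translation":[0,0,0],"twist":[0,0,0],"grip":-0.1},{"translation":[0,0,0],"twist":[0,0,0],"grip":-0.1},{"translation":[0,0,0],"twist":[0,0,0],"grip":-0.1},{"translation":[0,0,-5],"twist":[0,0,0],"grip":-0.1},{"translation":[0,0,-10],"twist":[0,0,0],"grip":-0.1},{"translation":[0,0,-15],"twist":[0,0,0],"grip":-0.1}]' 30
python3 - <<'E'
from h import *
p,d,W=cloud('top');save('t8.png',cv2.resize(p[130:280,290:440],None,fx=4,fy=4,interpolation=cv2.INTER_CUBIC))
E
```

```text
t: 18.5
tool_pos: [0.4551, -0.335, 0.0858]
orientation: [-2.152, -1.78, -0.437]
force: [0.7, -0.4, -0.1]
opening: 0.0417
```

View pics/t8.png

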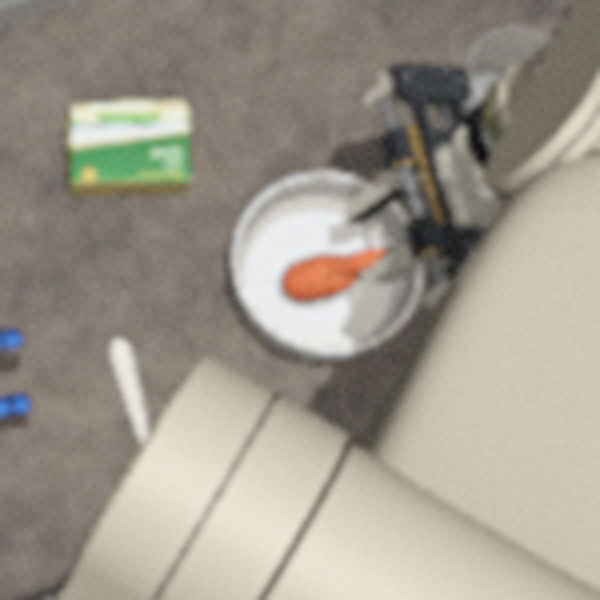

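The claw lies freely in the bowl at (335,275). Raising the hand clear.

```bash
python3 -m pendant '[{"translation":[0,0,-15],"twist":[0,0,0],"grip":-0.1},{"translation":[4,0,-15],"twist":[0,0,0],"grip":-0.1},{"translation":[7,0,-15],"twist":[0,0,0],"grip":-0.1},{"translation":[8,0,-18],"twist":[0,0,0],"grip":-0.1},{"translation":[9,0,-20],"twist":[0,0,0],"grip":-0.1},{"translation":[9,0,-20],"twist":[0,0,0],"grip":-0.1},{"translation":[8,0,-18],"twist":[0,0,0],"grip":-0.1},{"translation":[4,0,-8],"twist":[0,0,0],"grip":-0.1},{"translation":[0,0,0],"twist":[0,0,0],"grip":-0.1},{"translation":[0,0,0],"twist":[0,0,0],"grip":-0.1}]' 30
python3 - <<'E'
from h import *
p,d,W=cloud('top');v,uu=np.mgrid[:420,:560]
hsv=cv2.cvtColor(p,cv2.COLOR_RGB2HSV);H,S,V=[hsv[...,k].astype(int) for k in range(3)]
m=((H<12)|(H>172))&(S>120)&(uu>330)&(uu<420)&(v>165)&(v<230);q=W[m];print("claw",m.sum(),np.median(q,0).round(3),q.min(0).round(3),q.max(0).round(3))
m=(W[...,2]>.05)&(W[...,2]<.075)&(uu>340)&(uu<400)&(v>165)&(v<225);q=W[m].astype(np.float32);print("bowl",np.percentile(q,[2,98],0).round(3),cv2.minEnclosingCircle(q[:,:2].copy()))
z0=np.load("top0.npz")["p"].astype(int);
for n,(x,y) in dict(jar=(178,260),butter=(322,166),salt=(190,217),tumbler=(415,152),fork=(324,232)).items():
    print(n,abs(p[y-14:y+14,x-14:x+14].astype(int)-z0[y-14:y+14,x-14:x+14]).mean().round(1))
save('t9.png',cv2.resize(p[130:280,200:440],None,fx=3.3,fy=3.3,interpolation=cv2.INTER_CUBIC))
p,d,W=cloud('side')
hsv=cv2.cvtColor(p,cv2.COLOR_RGB2HSV);H,S,V=[hsv[...,k].astype(int) for k in range(3)]
k,l,s_,c=cv2.connectedComponentsWithStats(((H>105)&(H<130)&(S>120)&(V>50)).astype(np.uint8))
for j in range(1,k):
    q=np.stack([(W[l==j]-seat)@a*1000 for a in(u,ey,nn)],-1)
    if s_[j,4]>15 and abs(np.nanmedian(q,0)).max()<180:print("blue",np.nanmedian(q,0).round(1))
print(robot.read_state()["tool_pos"],robot.read_state()["force"])
E
```

```text
t: 19.55
tool_pos: [0.4614, -0.3507, 0.2425]
orientation: [-2.162, -1.79, -0.439]
force: [0.7, -0.3, -0.4]
opening: 0.042
claw 179 [ 0.447 -0.307  0.057] [ 0.436 -0.353  0.032] [ 0.467 -0.278  0.094]
bowl [[ 0.385 -0.381  0.05 ]
 [ 0.531 -0.235  0.073]] ((0.45924922823905945, -0.30917054414749146), 0.07726818323135376)
jar 2.9
butter 2.8
salt 4.2
tumbler 42.2
fork 10.9
blue [  25.3 -100.4   35.9]
blue [-26.7 -98.8  36.5]
[ 0.46120086 -0.35044124  0.24183047] [0.21958146 0.34079127 0.46695485]
```

View pics/t9.png

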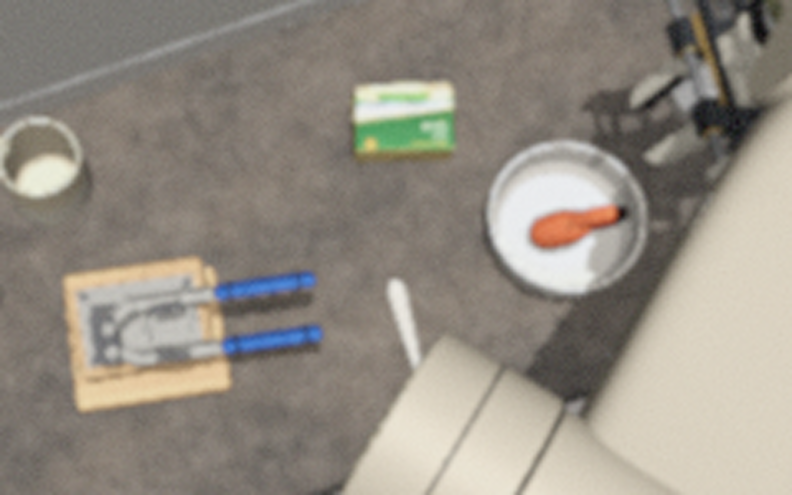

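```bash
python3 -c "
from plant import robot
robot.close_job()"
```

```text
the job is handed in; nothing more can be done
```

The cracked claw is lying in the white bowl, and I handed the job in at about 20 s of the 42 s allowed.

- **Squeeze:** I closed the blue grips with 40 N until they measured 33 mm, close to the 36 mm expected once the shell has given way. The plain -n approach ran into the elbow's joint limit. I leaned the hand 20° to the left instead, which kept the jaws along the slope.
- **Transfer:** The handles sprang back to their starting spacing (±26 mm). I lifted the claw out along n and lowered it into the bowl until I felt about 1 N of contact. Then I opened the fingers gently and raised the hand about 18 cm.

**Last checks:**
- **Claw:** its visible surface is centred about 12 mm from the bowl centre and about 57 mm high, so its middle should be lower.
- **Bowl:** within 1 mm of where it started, upright in the picture.
- **Bystanders:** the jar, butter and salt shaker look unchanged.
- **Robot:** it touches nothing.

**Not confirmed:**
- **Dent:** the hump faced away from the cameras, so the grip width is the only evidence that the shell gave way.
- **Tumbler and fork:** the arm hid the tumbler and part of the fork in the last picture, so their image comparison differed (42 and 11, against 3 to 4 for the others). The hand went nowhere near the tumbler and stayed above the fork.

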